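Tare the bench scale with the push tool and hang the tool up

ROBOT

A 6-joint arm with a two-finger parallel gripper is mounted at the origin on a cart in front of the work surface, level with it; the furniture and walls round the work are solid. World frame = base frame: x ahead of the robot, y to its left, z up, the work surface at z = 0. Lengths are in mm, angles in rad, forces in N, time in s.
With the tool pointing down it reaches from about 400 to 925 mm from the base axis. Payload 12.5 kg.
Tool frame: the origin (TCP) lies at the very end of the fingers, on their centre line; the grasp point (between the pads) lies behind it (env.grip_depth is the z of the grasp point in the tool frame, in mm); z points along the fingers, y is the line along which they close (so a half turn about z gives the same grasp; the last joint's range is limited). The gripper opens to 95 mm and grips with 3 to 60 N. Pads are 20 mm wide; open, the fingers measure 119 mm over their backs; the gripper's body (75 mm by 180 mm) begins 59 mm behind the grasp point.
Start: joints at [1.232, 0.491, 1.559, -0, 1.092, -0.106], TCP at [144.171, 608.162, 214.661] pointing down, gripper open.
Joint ranges: [-3.1, 3.1], [-0.84, 2.19], [0.05, 2.79], [-1.13, 4.28], [0.06, 2.93], [-2.69, 2.69]. Speed limits (rad/s): [2.22, 2.22, 2.79, 3.14, 3.14, 3.14].

INTERFACE

Orientations are given as [roll, pitch, yaw] about the fixed x, y, z axes, in that order (R = Rz(yaw) Ry(pitch) Rx(roll)).
In Python, from cell import env, optics gives the robot as it stands.
- The arm moves only by the tool step_arm, never from a script. Its argument "moves" is a list of rows, each an object of numbers: "tx", "ty", "tz": the shift along the tool's x, y, z in mm; "roll": the turn about the tool's z in rad. In form: [{"tx": .., "ty": .., "tz": .., "roll": ..}, ...]. A call has 1 to 12 rows; each row is the pose to reach, as a shift and turn from the pose commanded when the call began, along the tool's axes at that moment; what a row does not reach only later rows make up. A row lasts 1/12 s, in which the tool goes at most 41.7 mm and 7.16 degrees, less where a joint would pass 70% of its speed; a pose out of reach is approached as far as the arm can. A call with a gripper value outside its range is refused whole. "grip" is the finger opening in mm, from 0 to 95.1, set as the call begins (left out, the last holds). The fingers move at their own pace and stop on an object; the grip force is fixed at half the most. Time passes only in rows, so rows that repeat a pose let the fingers close. It gives the time, the measured TCP pose, the force, the opening and the grip force at its end, in the units of the state.
- env.state(): the state, without advancing time (a new reading comes with each control period).
- optics.read_camera(name): name is "scene" or "side" or "wrist"; returns a dict with "pixels" (384x512x3 uint8, blue, green, red), "mtx" (3x3 intrinsics, pixels), "view" (4x4, takes a point from world to camera coordinates). Camera axes: x right, y down, z forward; pixel columns grow to the right and rows downward; lengths in mm; the calibration is good to about 2 mm. The wrist camera is an equidistant fisheye: a pixel r from the principal point sees the ray r / f radians off the axis. A picture is of the moment at which its call begins. There is no depth.
- env.job_done(): hands the job in; it is judged then, once.
The state is a dict: "t": time; "joints": joint angles; "qvel": joint speeds; "tau": joint torques, N m; "eef_pos": TCP position; "tcp_rot": TCP orientation; "ft_force": force on the tool from outside, world axes, zero at the start; "moment": the same for the moment, N m; "opening": opening from 0.0 (shut) to 1.0 (fully open); "grip_force": force on a finger pad.
Only numpy, scipy, OpenCV 4.12 (cv2) and the standard library are available. Lean on these libraries where they do the work, as an engineer would, in place of code of your own. Each camera call takes 0.05 s, during which the arm holds its last target. There are 200 camera calls.

TASK

Stand the glass mug upright in the middle of the scale's round platter and let go of it. Then take the orange-handled push tool from its wooden stand, press the scale's recessed green tare button fully down with the tool's tip (not with the fingers) while the mug stands there, let the button spring back, and hang the tool by its steel eye on the hook of the hook stand. Do not press the red power button, do not tip the mug over, and leave the honey jar where it is.

Things in the scene. Friction and masses are not known exactly. Their poses are not given: they have to be found in the camera images.
- scale: White bench scale, 230 x 180 mm, fixed. Origin: centre of its underside, z up; its control panel is at the -x end (towards the robot), grey, top at z = 48 mm, 66 mm deep; the round steel platter (diameter 150 mm, top at z = 55 mm) is centred at x = +36 mm.
- platter_top (a point): Centre of the platter's top surface.
- tare_button: Green spring button (diameter 15.6 mm) at the bottom of a green-ringed round well of diameter 18 mm in the panel; origin: centre of its top face, 12 mm below the panel's top. It goes straight down 6 mm (about 1.4 N to start, 4 N at the bottom) and springs back.
- power_button: Red spring button of the same size in a red-ringed well, 60 mm from the green one (at the scale's -y side, the green one at +y). Origin: centre of its top face. Not to be pressed.
- tool_stand: Wooden block, 86 x 86 mm, 50 mm high, fixed, with a 14 mm hole in the middle in which the push tool stands. Origin: centre of its underside.
- push_tool: Push tool, 175 mm long, 0.12 kg, upright in the stand on its collar. Origin: its tip, z up along the tool. From the tip: black rod of diameter 8 mm to z = 35, steel collar of diameter 28 to z = 41, barrel of diameter 18 to z = 73, oval steel eye z = 69 to 131 (56 mm wide outside), orange square grip 20 x 20 mm, z = 129 to 175, faces square to x and y.
- tool_tip (a point): The tip of the push tool.
- tool_eye_top (a point): Highest point of the opening of the tool's eye (underside of the wire), which rests on the hook when hung. The eye is of 8 mm wire; its opening is 40 mm wide and 46 mm high (z = 77 to 123 mm on the tool) and lies in the tool's xz plane: one looks through it along the tool's y axis.
- tool_grip (a point): Centre of the orange grip, 19 mm below the tool's top.
- hook_stand: Fixed stand: dark disc base of diameter 110 mm, 8 mm brass upright rod, and at its top a level 8 mm prong, centreline at z = 200 mm, that points along the stand's -x axis (towards the robot). It ends in an upturned tip at x = -87 mm, whose top is at z = 220 mm. Origin: centre of the underside of the base.
- hook_seat (a point): Middle of the prong on its upper side: x = -42, z = 204 mm in the hook stand's frame.
- glass_mug: Clear glass mug, 77 mm diameter, 100 mm high, with a D-handle, 0.25 kg. Origin at the underside, 20 mm from the mug's axis; the axis is at y = +20 mm, the handle (12 mm thick in x, treat as solid) reaches from y = -18 to -58 mm, z = 23 to 90 mm.
- mug_base (a point): Centre of the mug's underside, on its axis.
- mug_handle (a point): Point in the upper outer part of the handle, z = 80 mm; the handle is 12 mm thick along the mug's x there.
- honey_jar: Honey jar with yellow lid, diameter 77 mm, 120 mm high, bystander. Origin: centre of underside.
Not all that is in view belongs to the job. Leave any turquoise look-alike of the glass_mug alone.

How it is judged:
By the outcome, as a careful person would: the job done as asked, in the order asked, and still so for the second after the job is handed in, with the robot touching nothing.
It also fails if it takes over 72 s, if anything falls off the work surface, if the arm or the gripper's body presses on something with over 40 N, if the wrist force passes 120 N, or if a joint passes its speed limit or range.

## Working session

There is one attempt and no reset: what is moved stays moved. The work goes in short steps, Python scripts to look and compute and a tool call to move; the robot and the scene stay as the last step left them, time stands still between calls to the robot, and variables do not carry over. Pictures are saved under pics/ and viewed, at most 10 in all, crops included, and the job is handed in when it is done.

Besides the shell and the picture viewer there is one more tool, called after "Emit:" by a JSON object that holds its "fn" and its "kwargs", one argument or row to a line. step_arm: Moves the arm, as the interface text tells. Its arguments: {"type":"object","properties":{"moves":{"type":"array"},"grip":{"type":"number"}},"required":["moves"]}

```bash
ls; mkdir -p pics
python3 - <<'E'
from cell import env, optics
import cv2, numpy as np, pickle
D={}
for n in("scene","side","wrist"):
    d=optics.read_camera(n);D[n]=d;cv2.imwrite(f"pics/{n}0.png",d["pixels"]);print(n,np.round(d["mtx"],1).tolist(),np.round(d["view"],3).tolist())
pickle.dump(D,open("d0.pkl","wb"))
print(env.state(),env.grip_depth)
E
```

```text
pics
scene [[460.8, 0.0, 258.2], [0.0, 460.8, 190.7], [0.0, 0.0, 1.0]] [[-0.877, -0.481, 0.02, 434.078], [-0.353, 0.614, -0.706, 281.882], [0.327, -0.626, -0.708, 1483.533], [0.0, 0.0, 0.0, 1.0]]
side [[432.6, 0.0, 264.3], [0.0, 432.6, 185.9], [0.0, 0.0, 1.0]] [[0.973, -0.229, -0.009, -481.759], [-0.122, -0.485, -0.866, 187.524], [0.194, 0.844, -0.501, 1190.251], [0.0, 0.0, 0.0, 1.0]]
wrist [[297.3, 0.0, 258.6], [0.0, 297.3, 196.6], [0.0, 0.0, 1.0]] [[0.231, 0.973, -0.001, -624.435], [0.933, -0.221, 0.284, -32.293], [0.276, -0.067, -0.959, 392.403], [0.0, 0.0, 0.0, 1.0]]
{'t': 0.15, 'joints': array([ 1.23239502e+00,  4.91394503e-01,  1.55930413e+00,  4.28516535e-06,
        1.09168098e+00, -1.05570911e-01]), 'qvel': array([ 0.00064257, -0.00147883, -0.00150363,  0.00233021,  0.00013429,
        0.0004189 ]), 'tau': array([ 2.05040124e-03, -6.12894344e+01, -2.58278185e+01,  6.93089166e-02,
        4.72776534e-02, -8.01725628e-05]), 'eef_pos': array([144.11042234, 607.98474264, 214.21434149]), 'tcp_rot': array([-3.14081047e+00, -8.67058829e-05,  2.90876025e+00]), 'ft_force': array([-0.56760944,  0.00665294, -0.27138722]), 'moment': array([ 0.01940045,  0.02261524, -0.01741424]), 'grip_force': 0.0, 'opening': 0.9985006461458045} -18.8
```

View pics/scene0.png

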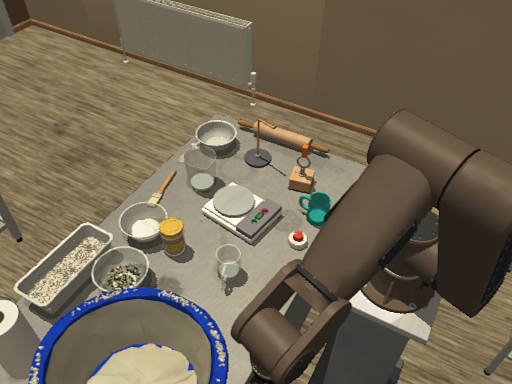

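View pics/side0.png

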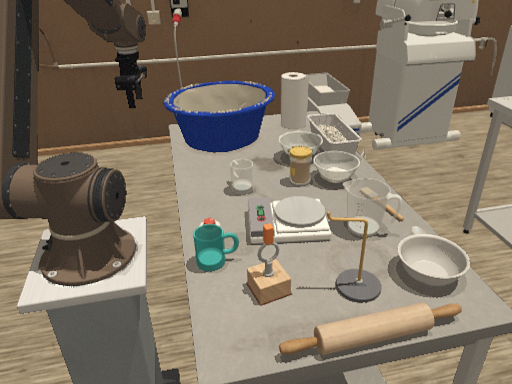

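Mug candidates in the scene picture:
- small clear mug with a handle, (228,262), or (242,175) in side
- larger clear jug, (200,170), or (368,207) in side
- turquoise mug, (318,208)

By the description it is the small one, about 77 x 100 mm. I'll check it in a close crop together with the other parts.

Run:
```python
import cv2,pickle,numpy as np
D=pickle.load(open("d0.pkl","rb"))
def crop(n,x,y,w,h,s,out):
    c=D[n]["pixels"][y:y+h,x:x+w]; c=cv2.resize(c,None,fx=s,fy=s,interpolation=cv2.INTER_CUBIC)
    for k in range(0,w,10): cv2.putText(c,str(x+k),(k*s,8),0,.3,(0,0,255),1) if k%20==0 else 0; cv2.line(c,(k*s,10),(k*s,16),(0,0,255),1)
    for k in range(0,h,10): cv2.putText(c,str(y+k),(0,k*s+4),0,.3,(0,0,255),1) if k%20==0 else 0; cv2.line(c,(20,k*s),(26,k*s),(0,0,255),1)
    cv2.imwrite(out,c)
crop("scene",190,110,150,190,4,"x.png") if 0 else None
crop("scene",190,115,160,120*1+60,3,"pics/c1.png")
crop("scene",195,110,150,190,3,"pics/c1.png")
crop("side",215,150,190,150,4,"pics/c2.png")
a=cv2.imread("pics/c1.png");print(a.shape,cv2.imread("pics/c2.png").shape)
```

```text
(570, 450, 3) (600, 760, 3)
```

View pics/c1.png

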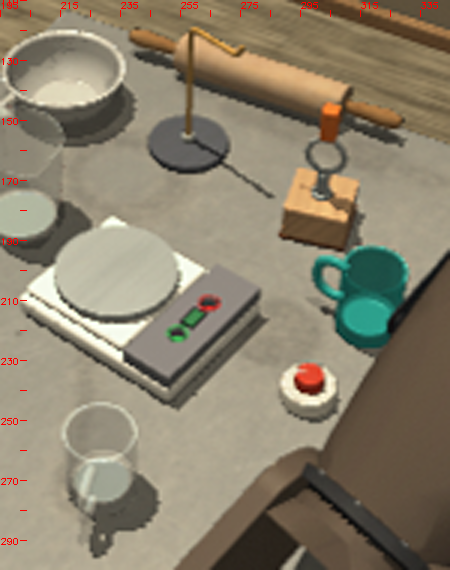

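View pics/c2.png

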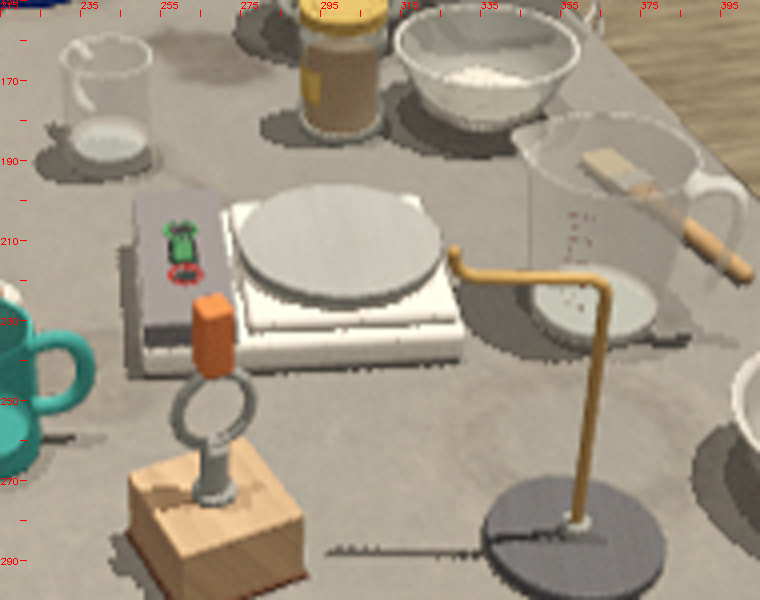

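The small clear mug is the glass mug: scene (228,262), side (242,175). Its handle points away from the side camera. The scale's platter is at scene (234,201), with green at (254,221) and red at (264,211). The tool's orange grip is at (305,148) and the hook prong runs from (259,121) to (275,127). The red knob at (298,237) is a decoy. Next I triangulate.

```bash
cat > h.py <<'E'
import numpy as np, pickle
from scipy.optimize import least_squares
from scipy.spatial.transform import Rotation as Rt
D=pickle.load(open("d0.pkl","rb"))
def proj(d,P,fish=False):
    c=np.asarray(P)@d["view"][:3,:3].T+d["view"][:3,3]
    K=d["mtx"]
    if fish:
        r=np.linalg.norm(c[...,:2],axis=-1); th=np.arctan2(r,c[...,2]); u=c[...,:2]*(th/r)[...,None]
    else: u=c[...,:2]/c[...,2:]
    return u*[K[0,0],K[1,1]]+K[:2,2]
def tri(views,z=None):
    f=lambda p:np.concatenate([proj(d,p if z is None else [p[0],p[1],z],fi)-np.array(px) for d,px,fi in views])
    s=least_squares(f,[700,0,50] if z is None else [700,0]); return np.round(s.x,1),np.round(s.fun,1)
E
python3 - <<'E'
from h import *
S,T=D["scene"],D["side"]
g=lambda n,a,b,z=None:print(n,*tri([(S,(195+a[0]/3,110+a[1]/3),0),(T,(215+b[0]/4,150+b[1]/4),0)],z))
g("platter",(116,272),(338,243),55)
g("green",(177,333),(182,228),48)
g("red",(208,303),(185,273),48)
g("orangetop",(331,105),(210,300))
g("collar",(321,192),(214,492))
g("hookbase",(188,138),(576,522))
g("tip",(240,50),(455,252))
g("elbow",(192,32),(605,287))
g("mugbase",(103,482),(109,140))
g("mugrim",(100,432),(108,56))
g("jugbase",(20,215),(595,300))
for n in("scene","side"):
    V=D[n]["view"];print(-V[:3,:3].T@V[:3,3])
E
```

```text
platter [598.5  -4.7] [ 0.  -1.9 -0.7 -1.4]
green [491.4  44.4] [-0.8 -0.6 -0.8  0.3]
red [481.4 -13.8] [-0.6 -0.4 -0.5  0.2]
orangetop [ 444.9 -249.6  192.3] [-0.3 -0.2 -0.2  0.1]
collar [ 446.  -249.5   51. ] [-0.6 -0.4 -0.4  0.2]
hookbase [ 663.4 -292.9   17.4] [-1.  -0.9 -0.7  0.4]
tip [ 580.7 -267.7  213.4] [-1.  -0.9 -0.7  0.4]
elbow [ 661.5 -294.2  193.8] [-1.  -1.  -0.7  0.5]
mugbase [470.9 242.9  15.4] [-0.9 -0.6 -1.   0.5]
mugrim [473.2 239.9  97.6] [-0.7 -0.5 -0.8  0.4]
jugbase [781.5 -63.6   6.3] [-0.7 -0.7 -0.6  0.4]
[  -5.05534549  963.53424652 1241.09965609]
[  261.33162672 -1023.50458638   753.72276011]
```

```bash
cat >> h.py <<'E'
def go(x,y,z,yaw=None,cur=None):
    "shift in tool axes from the present (measured) pose to world target"
    if cur is None:
        from cell import env
        s=env.state(); p=np.array(s["eef_pos"]); yw=s["tcp_rot"][2]; ro=s["tcp_rot"]
        R=Rt.from_euler("xyz",ro).as_matrix()
    else: p=np.array(cur[:3]); yw=cur[3]; R=Rt.from_euler("xyz",[np.pi,0,yw]).as_matrix()
    t=R.T@(np.array([x,y,z])-p); 
    r=0 if yaw is None else (yw-yaw+np.pi)%(2*np.pi)-np.pi
    j1=np.arctan2(y,x); print("tx,ty,tz",np.round(t,1),"roll",round(r,3),"j6 est",round(j1+1.571-(yw if yaw is None else yaw),2))
E
python3 - <<'E'
from h import *
S,T,W=D["scene"],D["side"],D["wrist"]
for a in range(60,181,15):
    r=np.radians(a);u=np.array([np.cos(r),np.sin(r)])
    q=[[*(np.array([472,241])+k*u),z] for k,z in((38,85),(74,80),(74,35),(38,28))]
    print(a,np.round((proj(S,q)-[195,110])*3).astype(int).tolist(),np.round((proj(T,q)-[215,150])*4).astype(int).tolist())
V=W["view"];c=-V[:3,:3].T@V[:3,3];print("cam",c)
R=Rt.from_euler("xyz",[np.pi,0,2.9088]).as_matrix();print("cam in tool",R.T@(c-[144.1,608,214.2]),"\naxes",(R.T@V[:3,:3].T).round(3))
go(472,241,230,1.571,(144.2,608.2,214.7,2.909))
E
```

```text
60 [[66, 454], [35, 472], [37, 497], [68, 487]] [[118, 51], [132, 38], [134, 83], [121, 109]]
75 [[71, 461], [45, 484], [48, 510], [74, 493]] [[107, 50], [110, 36], [112, 82], [109, 109]]
90 [[79, 465], [60, 494], [62, 519], [81, 498]] [[95, 51], [88, 38], [90, 83], [98, 109]]
105 [[88, 468], [78, 500], [79, 525], [90, 501]] [[84, 53], [67, 41], [69, 87], [87, 111]]
120 [[98, 469], [97, 502], [98, 527], [99, 502]] [[74, 56], [48, 47], [51, 93], [77, 115]]
135 [[107, 468], [116, 500], [117, 525], [109, 501]] [[66, 60], [32, 55], [35, 102], [70, 119]]
150 [[117, 465], [134, 494], [134, 519], [117, 497]] [[61, 65], [21, 65], [24, 111], [64, 124]]
165 [[124, 460], [149, 484], [149, 509], [125, 493]] [[58, 70], [16, 75], [19, 122], [61, 130]]
180 [[130, 454], [161, 471], [161, 497], [131, 486]] [[58, 76], [16, 86], [19, 134], [62, 136]]
cam [ 66.04374926 626.67203456 384.52952786]
cam in tool [ 8.02583154e+01  1.61129082e-01 -1.70329528e+02] 
axes [[-0.    -0.959 -0.284]
 [ 1.     0.    -0.001]
 [ 0.001 -0.284  0.959]]
tx,ty,tz [-403.6 -281.8  -15.3] roll 1.338 j6 est 0.47
```

Emit:
{"fn": "step_arm", "kwargs": {
  "moves": [
    {"tx":-404,"ty":-281,"tz":-15,"roll":1.34},
    {"tx":-404,"ty":-281,"tz":-15,"roll":1.34},
    {"tx":-404,"ty":-281,"tz":-15,"roll":1.34},
    {"tx":-404,"ty":-281,"tz":-15,"roll":1.34},
    {"tx":-404,"ty":-281,"tz":-15,"roll":1.34},
    {"tx":-404,"ty":-281,"tz":-15,"roll":1.34},
    {"tx":-404,"ty":-281,"tz":-15,"roll":1.34},
    {"tx":-404,"ty":-281,"tz":-15,"roll":1.34},
    {"tx":-404,"ty":-281,"tz":-15,"roll":1.34},
    {"tx":-404,"ty":-281,"tz":-15,"roll":1.34},
    {"tx":-404,"ty":-281,"tz":-15,"roll":1.34},
    {"tx":-404,"ty":-281,"tz":-15,"roll":1.34}
  ]
}}

```text
t: 1.15
eef_pos: [473.9, 239.2, 229.7]
tcp_rot: [3.141, 0.0, 1.562]
ft_force: [0.6, 0.7, 0.7]
opening: 1.002
grip_force: 0.0
```

Run:
```python
from h import *
from cell import optics
import cv2
d=optics.read_camera("wrist");pickle.dump(d,open("w1.pkl","wb"))
cv2.imwrite("pics/w1.png",cv2.resize(d["pixels"],None,fx=1.5,fy=1.5,interpolation=cv2.INTER_CUBIC))
print(proj(d,[[473,240,100],[473,240,0]],True)*1.5)
```

```text
[[386.55436647 281.95466434]
 [386.85434586 253.92220559]]
```

View pics/w1.png

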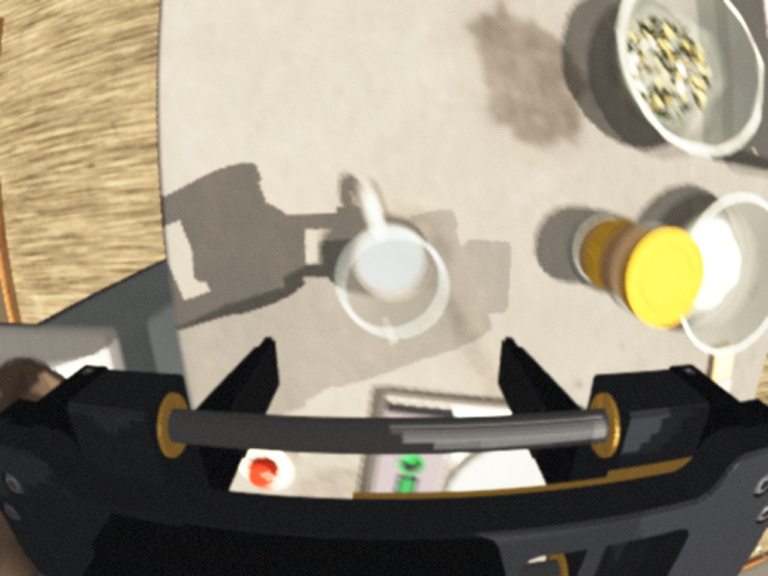

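The rim centre is at (392,281) and the handle runs up to (363,183), about 106° in the world. It is the clear mug with a D-handle, as described. The green well is at (411,464), and the honey jar is well off to the right.

Run:
```python
from h import *
d=pickle.load(open("w1.pkl","rb"))
print(tri([(d,(392/1.5,281/1.5),1)],100),tri([(d,(392/1.5,257/1.5),1)],5))
x,y=tri([(d,(392/1.5,281/1.5),1)],100)[0]
print(tri([(d,(411/1.5,464/1.5),1)],48))
go(x,y,230,1.85); go(x,y,52,1.85)
```

```text
(array([476.8, 240.7]), array([-0., -0.])) (array([477.6, 238.1]), array([0., 0.]))
(array([494.9,  41.7]), array([-0., -0.]))
tx,ty,tz [ 4.3 -0.4 -0.3] roll -0.286 j6 est 0.19
tx,ty,tz [  4.5  -0.7 177.7] roll -0.286 j6 est 0.19
```

Emit:
{"fn": "step_arm", "kwargs": {
  "moves": [
    {"roll":-0.12},
    {"roll":-0.24},
    {"roll":-0.29},
    {"roll":-0.29}
  ]
}}

```text
validation failed for argument at $.mo...
```

Run:
```python
from h import *
from cell import optics,env
import cv2
s=env.state();print(s["eef_pos"],s["tcp_rot"],np.abs(s["qvel"]).max())
d=optics.read_camera("wrist");pickle.dump(d,open("w2.pkl","wb"))
c=np.linalg.inv(d["view"])[:3,3];R=Rt.from_euler("xyz",s["tcp_rot"]).as_matrix();print("cam in tool",R.T@(c-s["eef_pos"]))
cv2.imwrite("pics/w2.png",cv2.resize(d["pixels"][60:300,130:430],None,fx=2.5,fy=2.5,interpolation=cv2.INTER_CUBIC))
```

```text
[477.13616836 236.35934138 229.74093971] [3.13986415e+00 8.36752283e-04 1.56447619e+00] 0.09128411795860257
cam in tool [ 8.03163485e+01 -1.40184391e-02 -1.70390035e+02]
```

View pics/w2.png

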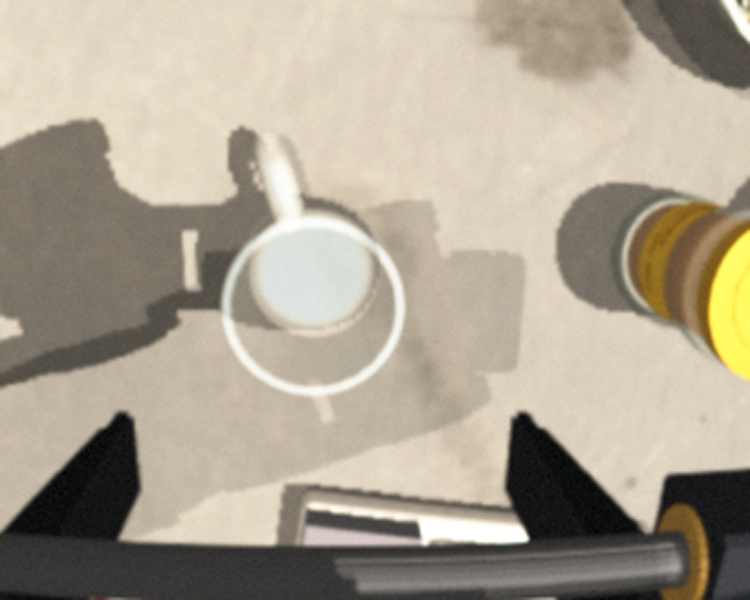

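Rim centre is at crop (314,303) and base at (314,275). The handle points up-left. The first move was refused because every row needs all fields.

Run:
```python
from h import *
from cell import env
d=pickle.load(open("w2.pkl","rb"))
print(tri([(d,(314/2.5+130,303/2.5+60),1)],100)[0],tri([(d,(314/2.5+130,275/2.5+60),1)],8)[0])
s=env.state();print(s["eef_pos"],s["tcp_rot"][2])
```

```text
[474.3 244.3] [473.5 237.6]
[475.19419969 238.35104596 229.47582751] 1.5641924404027334
```

Emit:
{"fn": "step_arm", "kwargs": {
  "moves": [
    {"tx":0,"ty":0,"tz":0,"roll":-0.12},
    {"tx":0,"ty":0,"tz":0,"roll":-0.24},
    {"tx":0,"ty":0,"tz":0,"roll":-0.29},
    {"tx":0,"ty":0,"tz":0,"roll":-0.29}
  ]
}}

```text
t: 1.58
eef_pos: [471.9, 241.9, 229.5]
tcp_rot: [-3.141, -0.0, 1.862]
ft_force: [0.0, -0.4, -1.4]
opening: 0.998
grip_force: 0.0
```

Run:
```python
from h import *
from cell import env
s=env.state();print(s["eef_pos"],s["tcp_rot"][2],abs(s["qvel"]).max())
go(473,240,52)
```

```text
[471.92316169 241.93576467 229.4563399 ] 1.8616240455766633 0.11065832133727566
tx,ty,tz [ -2.2   0.6 177.5] roll 0 j6 est 0.18
```

Emit:
{"fn": "step_arm", "kwargs": {
  "moves": [
    {"tx":-1,"ty":1.5,"tz":20,"roll":0},
    {"tx":-1,"ty":1.5,"tz":50,"roll":0},
    {"tx":-1,"ty":1.5,"tz":80,"roll":0},
    {"tx":-1,"ty":1.5,"tz":110,"roll":0},
    {"tx":-1,"ty":1.5,"tz":140,"roll":0},
    {"tx":-1,"ty":1.5,"tz":165,"roll":0},
    {"tx":-1,"ty":1.5,"tz":178,"roll":0},
    {"tx":-1,"ty":1.5,"tz":178,"roll":0},
    {"tx":-1,"ty":1.5,"tz":178,"roll":0}
  ]
}}

```text
t: 2.33
eef_pos: [473.8, 241.3, 51.4]
tcp_rot: [-3.14, -0.0, 1.858]
ft_force: [0.7, 0.7, 1.4]
opening: 1.0
grip_force: 0.0
```

Emit:
{"fn": "step_arm", "kwargs": {
  "moves": [
    {"tx":0,"ty":0,"tz":0,"roll":0},
    {"tx":0,"ty":0,"tz":0,"roll":0},
    {"tx":0,"ty":0,"tz":0,"roll":0},
    {"tx":0,"ty":0,"tz":0,"roll":0},
    {"tx":0,"ty":0,"tz":0,"roll":0},
    {"tx":0,"ty":0,"tz":0,"roll":0}
  ],
  "grip": 66
}}

```text
t: 2.83
eef_pos: [474.4, 241.2, 52.6]
tcp_rot: [3.14, -0.0, 1.859]
ft_force: [-1.9, -1.0, 7.9]
opening: 0.805
grip_force: 30.0
```

Run:
```python
from h import *
S,T=D["scene"],D["side"]
a=np.linspace(0,2*np.pi,361);C=np.c_[75*np.cos(a),75*np.sin(a)]
def f(p):
    P=np.c_[C+p,np.full(361,55.)]
    s=(proj(S,P)-[195,110])*3; t=(proj(T,P)-[215,150])*4
    return np.r_[(s[:,0].min()-55)/3,(s[:,0].max()-180)/3,(s[:,1].min()-225)/3,(t[:,0].min()-236)/4,(t[:,0].max()-443)/4,(t[:,1].min()-184)/4]
r=least_squares(f,[600,-5],diff_step=1e-3);print(r.x,r.fun.round(1))
go(601,-5,180)
```

```text
[599.48788829  -6.46370386] [-0.7 -0.3 -1.3 -0.2 -0.8  0.3]
tx,ty,tz [-271.9   51.7 -127.4] roll 0 j6 est -0.3
```

Emit:
{"fn": "step_arm", "kwargs": {
  "moves": [
    {"tx":0,"ty":0,"tz":-12,"roll":0},
    {"tx":0,"ty":0,"tz":-35,"roll":0},
    {"tx":0,"ty":0,"tz":-65,"roll":0},
    {"tx":0,"ty":0,"tz":-95,"roll":0},
    {"tx":0,"ty":0,"tz":-118,"roll":0},
    {"tx":0,"ty":0,"tz":-125,"roll":0}
  ]
}}

```text
t: 3.33
eef_pos: [475.1, 241.4, 180.1]
tcp_rot: [3.137, -0.0, 1.859]
ft_force: [1.1, 0.1, -3.0]
opening: 0.802
grip_force: 30.0
```

Run:
```python
from h import *
from cell import env
s=env.state();print(s["eef_pos"],s["opening"],s["ft_force"])
go(601,-5,178)
```

```text
[475.07452187 241.37950777 180.06433468] 0.8020936802357681 [ 1.11393583  0.07420351 -2.97850958]
tx,ty,tz [-272.    50.8    2.2] roll 0 j6 est -0.3
```

Emit:
{"fn": "step_arm", "kwargs": {
  "moves": [
    {"tx":-12,"ty":2,"tz":0,"roll":0},
    {"tx":-35,"ty":6,"tz":0,"roll":0},
    {"tx":-65,"ty":12,"tz":0,"roll":0},
    {"tx":-97,"ty":18,"tz":0,"roll":0},
    {"tx":-130,"ty":24,"tz":0,"roll":0},
    {"tx":-163,"ty":30,"tz":0,"roll":0},
    {"tx":-195,"ty":36,"tz":0,"roll":0},
    {"tx":-225,"ty":42,"tz":0,"roll":0},
    {"tx":-250,"ty":46,"tz":0,"roll":0},
    {"tx":-267,"ty":50,"tz":0,"roll":0},
    {"tx":-272,"ty":50.5,"tz":0,"roll":0},
    {"tx":-272,"ty":50.5,"tz":0,"roll":0}
  ]
}}

```text
t: 4.33
eef_pos: [599.7, -6.5, 175.2]
tcp_rot: [-3.14, -0.001, 1.857]
ft_force: [0.2, 0.5, -2.7]
opening: 0.803
grip_force: 30.0
```

Run:
```python
from h import *
from cell import env,optics
import cv2
W=[]
for n in("wrist","scene","side"):
    s=env.state();d=optics.read_camera(n);W.append((s,d))
pickle.dump(W,open("w3.pkl","wb"))
w=cv2.resize(W[0][1]["pixels"][100:384,106:406],None,fx=1.33,fy=1.33,interpolation=cv2.INTER_CUBIC)
a=cv2.resize(W[2][1]["pixels"][130:280,230:380],None,fx=2.5,fy=2.5,interpolation=cv2.INTER_CUBIC)
cv2.imwrite("pics/w3.png",cv2.hconcat([w[:375],a]));print(w.shape,a.shape,s["eef_pos"],s["tcp_rot"])
go(600,-5.5,110)
```

```text
(378, 399, 3) (375, 375, 3) [599.18174227  -4.77076044 175.91664452] [-3.14040315e+00 -8.92738580e-04  1.85895726e+00]
tx,ty,tz [-1.3  0.5 66.2] roll 0 j6 est -0.3
```

View pics/w3.png

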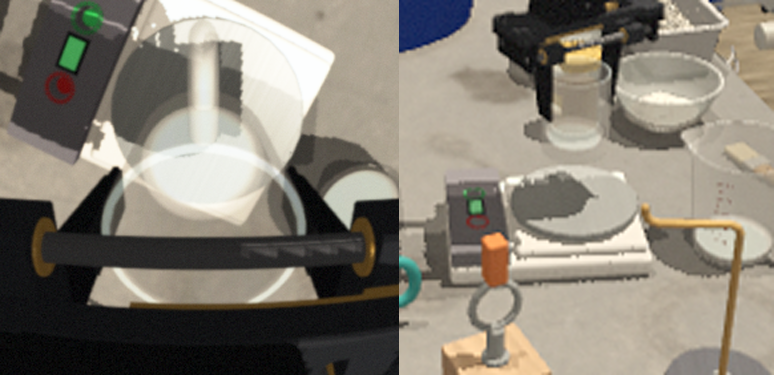

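The mug hangs upright in the fingers. In the wrist crop the platter spans x 110–305 with its top at y≈17, the green well is at (86,17) and the red at (60,88).

```bash
cat >> h.py <<'E'
def fitcircle(d,r,z,off,sc,left,right,top,fish=True):
    a=np.linspace(0,2*np.pi,721);C=np.c_[r*np.cos(a),r*np.sin(a)]
    def f(p):
        s=(proj(d,np.c_[C+p,np.full(721,z)],fish)-off)*sc
        return np.r_[s[:,0].min()-left,s[:,0].max()-right,s[:,1].min()-top]/sc
    q=least_squares(f,[600,-5],diff_step=1e-3);return q.x.round(1),q.fun.round(1)
E
python3 - <<'E'
from h import *
W=pickle.load(open("w3.pkl","rb"));d=W[0][1]
print(W[0][0]["eef_pos"])
print("platter",fitcircle(d,75,55,[106,100],1.33,110,305,17))
g=lambda p,z:tri([(d,(p[0]/1.33+106,p[1]/1.33+100),1)],z)[0]
G,Rd=g((86,17),48),g((60,88),48);print(G,Rd)
y=(G-Rd)/np.linalg.norm(G-Rd);x=np.array([y[1],-y[0]]);print("yaw",np.arctan2(x[1],x[0]),np.linalg.norm(G-Rd),"platter pred",(G+Rd)/2+118*x)
S,T=W[1][1],W[2][1]
print("mug base in wrist",tri([(d,(205/1.33+106,165/1.33+100),1)],W[0][0]["eef_pos"][2]-52+5)[0])
print("rim",fitcircle(d,38.5,W[0][0]["eef_pos"][2]+48,[106,100],1.33,102,306,142))
E
```

```text
[599.68034674  -6.52563024 175.2480135 ]
platter (array([601.9,  -2. ]), array([ 0.5, -0.5, -0.1]))
[490.7  45.9] [482.5 -14. ]
yaw -0.1360491680502751 60.458663564455335 platter pred [ 6.03509630e+02 -5.43233336e-02]
mug base in wrist [602.6 -12.5]
rim (array([599.9,  -5.7]), array([-1.6,  1.6,  0.3]))
```

Emit:
{"fn": "step_arm", "kwargs": {
  "moves": [
    {"tx":2,"ty":3,"tz":12,"roll":0},
    {"tx":2,"ty":3,"tz":30,"roll":0},
    {"tx":2,"ty":3,"tz":47,"roll":0},
    {"tx":2,"ty":3,"tz":58,"roll":0},
    {"tx":2,"ty":3,"tz":64,"roll":0},
    {"tx":2,"ty":3,"tz":66,"roll":0},
    {"tx":2,"ty":3,"tz":66,"roll":0},
    {"tx":2,"ty":3,"tz":66,"roll":0}
  ]
}}

```text
t: 5.15
eef_pos: [602.5, -2.5, 111.2]
tcp_rot: [3.141, 0.0, 1.859]
ft_force: [0.8, -0.1, -2.2]
opening: 0.808
grip_force: 30.0
```

Emit:
{"fn": "step_arm", "kwargs": {
  "moves": [
    {"tx":0,"ty":0,"tz":0.5,"roll":0},
    {"tx":0,"ty":0,"tz":1,"roll":0}
  ]
}}

```text
t: 5.32
eef_pos: [602.5, -2.7, 110.3]
tcp_rot: [3.14, 0.0, 1.859]
ft_force: [1.2, 0.0, -2.3]
opening: 0.806
grip_force: 30.0
```

Emit:
{"fn": "step_arm", "kwargs": {
  "moves": [
    {"tx":0,"ty":0,"tz":1,"roll":0},
    {"tx":0,"ty":0,"tz":1.7,"roll":0},
    {"tx":0,"ty":0,"tz":2.2,"roll":0},
    {"tx":0,"ty":0,"tz":2.2,"roll":0}
  ]
}}

```text
t: 5.65
eef_pos: [602.2, -2.7, 107.6]
tcp_rot: [3.141, 0.0, 1.859]
ft_force: [-1.0, -1.2, 1.2]
opening: 0.803
grip_force: 30.0
```

Emit:
{"fn": "step_arm", "kwargs": {
  "moves": [
    {"tx":0,"ty":0,"tz":0,"roll":0},
    {"tx":0,"ty":0,"tz":0,"roll":0},
    {"tx":0,"ty":0,"tz":0,"roll":0},
    {"tx":0,"ty":0,"tz":0,"roll":0}
  ],
  "grip": 95
}}

```text
t: 5.98
eef_pos: [602.3, -2.7, 107.5]
tcp_rot: [3.141, 0.0, 1.859]
ft_force: [0.2, 0.5, -0.4]
opening: 0.987
grip_force: 0.0
```

Emit:
{"fn": "step_arm", "kwargs": {
  "moves": [
    {"tx":0,"ty":0,"tz":-10,"roll":0},
    {"tx":0,"ty":0,"tz":-30,"roll":0},
    {"tx":0,"ty":0,"tz":-60,"roll":0},
    {"tx":0,"ty":0,"tz":-95,"roll":0},
    {"tx":0,"ty":0,"tz":-130,"roll":0},
    {"tx":0,"ty":0,"tz":-155,"roll":0},
    {"tx":0,"ty":0,"tz":-160,"roll":0}
  ]
}}

```text
t: 6.57
eef_pos: [603.3, -2.7, 273.1]
tcp_rot: [3.135, 0.003, 1.859]
ft_force: [-0.0, -0.1, -0.3]
opening: 0.999
grip_force: 0.0
```

Run:
```python
from h import *
from cell import env
s=env.state();print(s["eef_pos"],s["tcp_rot"])
go(500,-235,290,-np.pi/2+np.pi)
```

```text
[603.31536012  -2.74478622 273.13174135] [3.13453745e+00 2.87565363e-03 1.85887139e+00]
tx,ty,tz [-193.4 -164.9  -17.5] roll 0.288 j6 est -0.44
```

Run:
```python
from h import *
T=D["side"]
P=[tri([(T,(215+u/4,150+v/4),0)],50)[0] for u,v in((128,478),(185,557),(305,517),(245,438))]
print(P)
for i in range(4):
    e=P[(i+1)%4]-P[i];print(np.degrees(np.arctan2(e[1],e[0])),np.linalg.norm(e))
print(sum(P)/4)
go(445,-250,300,1.77)
```

```text
[array([ 399.5, -223.2]), array([ 418.1, -297.8]), array([ 494.4, -282.1]), array([ 478.1, -203.9])]
-75.99990528406772 76.88380843844824
11.627277453774427 77.89852373440715
101.77414051546685 79.88072358210084
-166.20413298008185 80.93485034272939
[ 447.525 -251.75 ]
tx,ty,tz [-192.2 -221.8  -27.9] roll 0.089 j6 est -0.71
```

Emit:
{"fn": "step_arm", "kwargs": {
  "moves": [
    {"tx":-12,"ty":-14,"tz":-5,"roll":0.02},
    {"tx":-35,"ty":-40,"tz":-15,"roll":0.04},
    {"tx":-61,"ty":-70,"tz":-25,"roll":0.06},
    {"tx":-87,"ty":-100,"tz":-28,"roll":0.08},
    {"tx":-113,"ty":-130,"tz":-28,"roll":0.08},
    {"tx":-139,"ty":-160,"tz":-28,"roll":0.08},
    {"tx":-164,"ty":-189,"tz":-28,"roll":0.08},
    {"tx":-182,"ty":-210,"tz":-28,"roll":0.08},
    {"tx":-192,"ty":-222,"tz":-28,"roll":0.08},
    {"tx":-192,"ty":-222,"tz":-28,"roll":0.08},
    {"tx":-192,"ty":-222,"tz":-28,"roll":0.08},
    {"tx":-192,"ty":-222,"tz":-28,"roll":0.08}
  ]
}}

```text
t: 7.57
eef_pos: [444.1, -249.2, 295.4]
tcp_rot: [3.141, -0.0, 1.779]
ft_force: [0.1, -0.1, 0.3]
opening: 0.999
grip_force: 0.0
```

Run:
```python
from h import *
from cell import env,optics
import cv2
W=[]
for n in("wrist","scene","side"):
    s=env.state();d=optics.read_camera(n);W.append((s,d))
pickle.dump(W,open("w4.pkl","wb"))
w=cv2.resize(W[0][1]["pixels"][120:320,160:360],None,fx=2,fy=2,interpolation=cv2.INTER_CUBIC)
a=cv2.resize(W[1][1]["pixels"][100:250,190:340],None,fx=8/3,fy=8/3,interpolation=cv2.INTER_CUBIC)
cv2.imwrite("pics/w4.png",cv2.hconcat([w,a]));print(w.shape,a.shape,s["eef_pos"],s["tcp_rot"])
print(W[0][0]["eef_pos"],(proj(W[0][1],[445,-250,190],True)-[160,120])*2)
```

```text
(400, 400, 3) (400, 400, 3) [ 444.3306414  -248.92561621  295.3647066 ] [ 3.14154169e+00 -3.07844220e-04  1.78004432e+00]
[ 444.09638571 -249.23456268  295.42683952] [198.76488365 152.28965018]
```

View pics/w4.png

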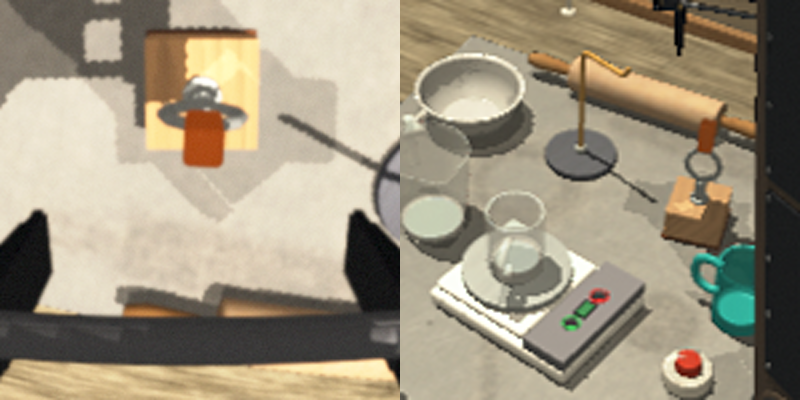

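The scene view shows the mug upright in the middle of the platter. In the wrist view the tool's eye runs left–right, so the fingers will close along the tool's x. The grip spans columns 184–224 and its far edge is at row 166.

Run:
```python
from h import *
from cell import env
W=pickle.load(open("w4.pkl","rb"));d=W[0][1]
px=d["pixels"][120:320,160:360].astype(int)
for r in range(54,86,2): print(r*2,px[r,102].tolist(),end=" ")
hd=np.radians(12)
u=np.array([np.cos(hd),np.sin(hd)]);v=np.array([-u[1],u[0]])
for z,p in((190,(204,166)),):
    e=tri([(d,(p[0]/2+160,p[1]/2+120),1)],z)[0];print("\nfar edge",e,"centre",e+10*v)
l=tri([(d,(184/2+160,150/2+120),1)],190)[0];r=tri([(d,(224/2+160,150/2+120),1)],190)[0];print(l,r,(l+r)/2,np.linalg.norm(r-l))
# eye ends at z=115 (tool z 100)
l=tri([(d,(158/2+160,114/2+120),1)],115)[0];r=tri([(d,(247/2+160,121/2+120),1)],115)[0];e=r-l;print("eye",(l+r)/2,np.linalg.norm(e),np.degrees(np.arctan2(e[1],e[0])))
go(447,-250,152)
```

```text
108 [141, 156, 171] 112 [35, 75, 154] 116 [17, 64, 152] 120 [18, 65, 151] 124 [20, 66, 154] 128 [22, 70, 161] 132 [25, 75, 172] 136 [26, 77, 177] 140 [26, 75, 175] 144 [21, 73, 171] 148 [25, 77, 173] 152 [24, 73, 174] 156 [20, 73, 171] 160 [21, 73, 170] 164 [38, 83, 168] 168 [153, 177, 200] 
far edge [ 448.9 -256.3] centre [ 446.82088309 -246.51852399]
[ 437.8 -250.3] [ 456.7 -246.4] [ 447.25 -248.35] 19.298186443290447
eye [ 447.45 -249.55] 54.14148132439672 7.321908286973718
tx,ty,tz [ -1.6   2.4 143.4] roll 0 j6 est -0.72
```

Emit:
{"fn": "step_arm", "kwargs": {
  "moves": [
    {"tx":0,"ty":2.5,"tz":15,"roll":0.03},
    {"tx":0,"ty":2.5,"tz":45,"roll":0.03},
    {"tx":0,"ty":2.5,"tz":75,"roll":0.03},
    {"tx":0,"ty":2.5,"tz":105,"roll":0.03},
    {"tx":0,"ty":2.5,"tz":130,"roll":0.03},
    {"tx":0,"ty":2.5,"tz":143,"roll":0.03},
    {"tx":0,"ty":2.5,"tz":145,"roll":0.03},
    {"tx":0,"ty":2.5,"tz":145,"roll":0.03}
  ],
  "grip": 70
}}

```text
t: 8.38
eef_pos: [446.5, -248.7, 150.0]
tcp_rot: [-3.141, -0.001, 1.75]
ft_force: [-0.3, 0.8, 0.6]
opening: 0.74
grip_force: 0.0
```

Emit:
{"fn": "step_arm", "kwargs": {
  "moves": [
    {"tx":0,"ty":0,"tz":0,"roll":0},
    {"tx":0,"ty":0,"tz":0,"roll":0},
    {"tx":0,"ty":0,"tz":0,"roll":0},
    {"tx":0,"ty":0,"tz":0,"roll":0},
    {"tx":0,"ty":0,"tz":0,"roll":0},
    {"tx":0,"ty":0,"tz":0,"roll":0},
    {"tx":0,"ty":0,"tz":0,"roll":0},
    {"tx":0,"ty":0,"tz":0,"roll":0},
    {"tx":0,"ty":0,"tz":0,"roll":0}
  ],
  "grip": 10
}}

```text
t: 9.13
eef_pos: [446.3, -249.3, 150.4]
tcp_rot: [3.141, -0.0, 1.749]
ft_force: [-0.1, 1.7, 1.2]
opening: 0.209
grip_force: 30.0
```

Emit:
{"fn": "step_arm", "kwargs": {
  "moves": [
    {"tx":0,"ty":0,"tz":-10,"roll":0},
    {"tx":0,"ty":0,"tz":-28,"roll":0},
    {"tx":0,"ty":0,"tz":-53,"roll":0},
    {"tx":0,"ty":0,"tz":-78,"roll":0},
    {"tx":0,"ty":0,"tz":-98,"roll":0},
    {"tx":0,"ty":0,"tz":-108,"roll":0},
    {"tx":0,"ty":0,"tz":-110,"roll":0},
    {"tx":0,"ty":0,"tz":-110,"roll":0}
  ]
}}

```text
t: 9.8
eef_pos: [446.2, -249.2, 260.5]
tcp_rot: [3.141, 0.0, 1.749]
ft_force: [0.4, -0.0, -1.9]
opening: 0.207
grip_force: 30.0
```

Run:
```python
from h import *
from cell import env
s=env.state();print(s["eef_pos"],s["tcp_rot"],s["opening"])
print(tri([(D["scene"],(318,214),0),(D["side"],(210,250),0)]))
go(491.5,44.5,220)
```

```text
[ 446.17503185 -249.22906595  260.50051427] [3.14123562e+00 2.79043269e-04 1.74881787e+00] 0.20679506522407715
(array([ 319.1, -106.5,   34. ]), array([-1.5, -0.7, -1.2,  0.4]))
tx,ty,tz [281.1  96.6  40.5] roll 0 j6 est -0.09
```

Clear path. I go to just above the button.

Emit:
{"fn": "step_arm", "kwargs": {
  "moves": [
    {"tx":12,"ty":4,"tz":0,"roll":0},
    {"tx":35,"ty":12,"tz":0,"roll":0},
    {"tx":65,"ty":22,"tz":0,"roll":0},
    {"tx":98,"ty":34,"tz":5,"roll":0},
    {"tx":132,"ty":45,"tz":10,"roll":0},
    {"tx":166,"ty":57,"tz":20,"roll":0},
    {"tx":200,"ty":69,"tz":30,"roll":0},
    {"tx":232,"ty":80,"tz":40,"roll":0},
    {"tx":258,"ty":89,"tz":45,"roll":0},
    {"tx":275,"ty":95,"tz":50,"roll":0},
    {"tx":281,"ty":96.5,"tz":52,"roll":0},
    {"tx":281,"ty":96.5,"tz":52,"roll":0}
  ]
}}

```text
t: 10.8
eef_pos: [490.6, 45.8, 207.1]
tcp_rot: [-3.139, -0.001, 1.751]
ft_force: [0.3, 0.8, -1.2]
opening: 0.209
grip_force: 30.0
```

Emit:
{"fn": "step_arm", "kwargs": {
  "moves": [
    {"tx":0,"ty":0,"tz":0,"roll":0},
    {"tx":0,"ty":0,"tz":0,"roll":0},
    {"tx":0,"ty":0,"tz":0,"roll":0}
  ]
}}

```text
t: 11.05
eef_pos: [491.5, 43.4, 208.6]
tcp_rot: [3.141, 0.0, 1.747]
ft_force: [-0.4, -0.3, -1.8]
opening: 0.208
grip_force: 30.0
```

Run:
```python
from h import *
from cell import env,optics
import cv2
W=[]
for n in("wrist","scene","side"):
    s=env.state();d=optics.read_camera(n);W.append((s,d))
pickle.dump(W,open("w5.pkl","wb"))
p=s["eef_pos"];print(p,s["tcp_rot"])
c=lambda i,x,y,w,h,k:cv2.resize(W[i][1]["pixels"][y:y+h,x:x+w],None,fx=k,fy=k,interpolation=cv2.INTER_CUBIC)
w=c(0,170,130,160,150,2.5)
cv2.imwrite("pics/w5.png",cv2.hconcat([w,cv2.vconcat([c(1,220,170,80,40,5),c(2,230,180,80,35,5)])]) )
for i in range(3):print(proj(W[i][1],[[491.5,44.5,48],[p[0],p[1],p[2]-135.4]],i==0).round(1).tolist())
```

```text
[491.50295692  43.50883999 208.61211393] [3.14124591e+00 4.69562794e-05 1.74743905e+00]
[[258.8, 180.8], [258.7, 187.2]]
[[253.2, 220.4], [253.4, 215.3]]
[[259.7, 207.3], [259.7, 200.3]]
```

View pics/w5.png

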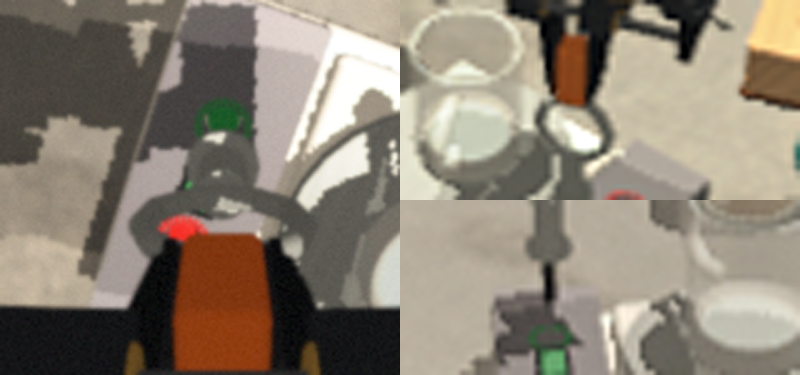

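The wrist view shows the green ring at crop (222,120), partly behind the collar, with the red one clear of the tool. The side view has the tip at (548,297), straight above the ring at (550,337). I refine the ring centre numerically from the stored images.

Run:
```python
from h import *
import cv2
W3=pickle.load(open("w3.pkl","rb"));W4=pickle.load(open("w4.pkl","rb"));W5=pickle.load(open("w5.pkl","rb"))
def blobs(d,fish,name):
    hsv=cv2.cvtColor(d["pixels"],cv2.COLOR_BGR2HSV)
    m=((hsv[...,0]>45)&(hsv[...,0]<75)&(hsv[...,1]>90)).astype(np.uint8)
    m2=(((hsv[...,0]<6)|(hsv[...,0]>174))&(hsv[...,1]>120)).astype(np.uint8)
    for mm,t,ref in((m,"g",[491.5,44.5,48]),(m2,"r",[482.5,-14,48])):
        n,l,st,c=cv2.connectedComponentsWithStats(mm)
        q=proj(d,ref,fish)
        for k in range(1,n):
            x,y,w,h,a=st[k]
            if a>3 and np.hypot(*(c[k]-q))<25:
                b=(x+(w-1)/2,y+(h-1)/2); print(name,t,[int(v) for v in st[k]],c[k].round(1),"bbox->",tri([(d,b,fish)],48)[0],"cent->",tri([(d,c[k],fish)],48)[0])
blobs(D["scene"],0,"sc0");blobs(W4[1][1],0,"sc4");blobs(D["side"],0,"sd0");blobs(W4[2][1],0,"sd4");blobs(W3[0][1],1,"w3");blobs(W5[0][1],1,"w5");blobs(W5[1][1],0,"sc5");blobs(W5[2][1],0,"sd5")
```

```text
sc0 g [251, 213, 12, 11, 48] [256.8 217.9] bbox-> [486.7  29.3] cent-> [486.2  28.2]
sc0 r [261, 208, 8, 6, 18] [264.2 211.2] bbox-> [479.3 -15.3] cent-> [478.7 -11.7]
sc4 g [251, 213, 12, 11, 48] [256.8 217.9] bbox-> [486.7  29.3] cent-> [486.2  28.2]
sc4 r [261, 208, 8, 6, 18] [264.2 211.2] bbox-> [479.3 -15.3] cent-> [478.7 -11.7]
sd0 g [258, 210, 5, 6, 23] [259.9 212.4] bbox-> [486.1  16.8] cent-> [486.   17.4]
sd0 r [257, 216, 3, 4, 5] [257.8 217.2] bbox-> [474.8  -7.3] cent-> [474.5  -5.7]
sd0 r [259, 216, 7, 5, 13] [262.2 218.2] bbox-> [485.4 -12.6] cent-> [485.7 -13.5]
sd4 g [258, 211, 5, 5, 20] [260.  212.6] bbox-> [485.6  14.2] cent-> [486.2  16.5]
sd4 r [257, 216, 3, 4, 4] [257.8 217.5] bbox-> [474.8  -7.3] cent-> [474.1  -7.2]
sd4 r [259, 216, 7, 5, 13] [262.2 218.2] bbox-> [485.4 -12.6] cent-> [485.7 -13.5]
w3 g [159, 101, 24, 25, 341] [172.  112.8] bbox-> [490.6  45.7] cent-> [492.1  46.2]
w3 r [140, 154, 23, 24, 318] [151.5 165. ] bbox-> [482.2 -13.4] cent-> [482.7 -12.7]
w5 g [248, 169, 22, 16, 199] [258.6 176.1] bbox-> [490.3  49.4] cent-> [490.3  49.9]
w5 r [233, 216, 20, 11, 132] [241.9 220.7] bbox-> [481.   -7.4] cent-> [480.3  -7.2]
sc5 g [251, 213, 12, 11, 44] [257.  217.8] bbox-> [486.7  29.3] cent-> [485.6  27.6]
sc5 r [261, 208, 8, 6, 18] [264.2 211.2] bbox-> [479.3 -15.3] cent-> [478.7 -11.7]
sd5 g [258, 210, 5, 6, 26] [260.  212.1] bbox-> [486.1  16.8] cent-> [486.5  18.8]
sd5 r [257, 216, 3, 4, 5] [257.8 217.2] bbox-> [474.8  -7.3] cent-> [474.5  -5.7]
sd5 r [259, 216, 7, 5, 13] [262.2 218.2] bbox-> [485.4 -12.6] cent-> [485.7 -13.5]
```

Run:
```python
from h import *
from cell import env
W=pickle.load(open("w5.pkl","rb"));s,d=W[0];p=s["eef_pos"];yw=s["tcp_rot"][2]
u=np.array([np.cos(yw),np.sin(yw),0]);b=p-[0,0,135.4]
a=np.linspace(0,2*np.pi,73)
for zz,r in((35,14),(41,14),(73,9)):
    C=b+[0,0,zz]+r*np.c_[np.cos(a),np.sin(a),0*a]; q=(proj(d,C,True)-[170,130])*2.5;print(zz,q.min(0).round(),q.max(0).round())
g=np.array([[i,j,0] for i in(-10,10) for j in(-10,10)])
print("griptop",((proj(d,b+[0,0,175]+g@Rt.from_euler("z",yw).as_matrix().T,True)-[170,130])*2.5).round().tolist())
go(491,45.3,p[2])
```

```text
35 [185. 131.] [258. 201.]
41 [184. 135.] [259. 207.]
73 [194. 173.] [249. 225.]
griptop [[269.0, 401.0], [174.0, 401.0], [272.0, 319.0], [171.0, 319.0]]
tx,ty,tz [ 1.7 -0.2  0.1] roll 0 j6 est -0.08
```

Emit:
{"fn": "step_arm", "kwargs": {
  "moves": [
    {"tx":1,"ty":0,"tz":4,"roll":0},
    {"tx":1,"ty":0,"tz":10,"roll":0},
    {"tx":1,"ty":0,"tz":16,"roll":0},
    {"tx":1,"ty":0,"tz":21,"roll":0},
    {"tx":1,"ty":0,"tz":25,"roll":0},
    {"tx":1,"ty":0,"tz":28,"roll":0},
    {"tx":1,"ty":0,"tz":30,"roll":0},
    {"tx":1,"ty":0,"tz":30,"roll":0}
  ]
}}

```text
t: 11.87
eef_pos: [491.2, 45.4, 178.0]
tcp_rot: [-3.141, -0.0, 1.749]
ft_force: [0.8, -0.0, -1.2]
opening: 0.208
grip_force: 30.0
```

Emit:
{"fn": "step_arm", "kwargs": {
  "moves": [
    {"tx":0,"ty":0,"tz":2,"roll":0},
    {"tx":0,"ty":0,"tz":4,"roll":0},
    {"tx":0,"ty":0,"tz":6,"roll":0},
    {"tx":0,"ty":0,"tz":8,"roll":0},
    {"tx":0,"ty":0,"tz":9,"roll":0},
    {"tx":0,"ty":0,"tz":9,"roll":0},
    {"tx":0,"ty":0,"tz":9,"roll":0}
  ]
}}

```text
t: 12.45
eef_pos: [491.4, 45.3, 169.5]
tcp_rot: [3.141, -0.0, 1.749]
ft_force: [-0.5, 0.6, -0.5]
opening: 0.209
grip_force: 30.0
```

Emit:
{"fn": "step_arm", "kwargs": {
  "moves": [
    {"tx":0,"ty":0,"tz":1,"roll":0},
    {"tx":0,"ty":0,"tz":2,"roll":0},
    {"tx":0,"ty":0,"tz":3,"roll":0},
    {"tx":0,"ty":0,"tz":4,"roll":0},
    {"tx":0,"ty":0,"tz":4,"roll":0}
  ]
}}

```text
t: 12.87
eef_pos: [491.4, 45.3, 165.3]
tcp_rot: [3.141, -0.0, 1.749]
ft_force: [-0.6, -0.2, 2.0]
opening: 0.21
grip_force: 30.0
```

Emit:
{"fn": "step_arm", "kwargs": {
  "moves": [
    {"tx":0,"ty":0,"tz":1,"roll":0},
    {"tx":0,"ty":0,"tz":1.5,"roll":0},
    {"tx":0,"ty":0,"tz":1.5,"roll":0},
    {"tx":0,"ty":0,"tz":1.5,"roll":0}
  ]
}}

```text
t: 13.2
eef_pos: [491.6, 45.3, 164.9]
tcp_rot: [3.14, 0.0, 1.749]
ft_force: [-2.9, -0.4, 14.1]
opening: 0.209
grip_force: 30.0
```

The button bottomed out, with 14 N on the tip. Now I retract and carry the tool to the hook.

Emit:
{"fn": "step_arm", "kwargs": {
  "moves": [
    {"tx":0,"ty":0,"tz":-2,"roll":0},
    {"tx":0,"ty":0,"tz":-7,"roll":0},
    {"tx":0,"ty":0,"tz":-15,"roll":0},
    {"tx":0,"ty":0,"tz":-27,"roll":0},
    {"tx":0,"ty":0,"tz":-45,"roll":0},
    {"tx":0,"ty":0,"tz":-65,"roll":0},
    {"tx":0,"ty":0,"tz":-82,"roll":0},
    {"tx":0,"ty":0,"tz":-92,"roll":0},
    {"tx":0,"ty":0,"tz":-95,"roll":0},
    {"tx":0,"ty":0,"tz":-95,"roll":0}
  ]
}}

```text
t: 14.03
eef_pos: [491.3, 45.3, 259.3]
tcp_rot: [3.141, 0.0, 1.749]
ft_force: [-0.4, -0.6, -3.0]
opening: 0.21
grip_force: 30.0
```

Run:
```python
from h import *
from cell import env
s=env.state();print(s["eef_pos"],s["opening"],s["ft_force"])
go(530,-252,243.5,2.835)
```

```text
[491.3015437   45.30270707 259.28152811] 0.2097419932037601 [-0.4346189  -0.59620295 -2.96025218]
tx,ty,tz [-299.5  -14.6   15.8] roll -1.086 j6 est -1.71
```

Emit:
{"fn": "step_arm", "kwargs": {
  "moves": [
    {"tx":-12,"ty":0,"tz":0,"roll":-0.04},
    {"tx":-35,"ty":-2,"tz":0,"roll":-0.13},
    {"tx":-65,"ty":-3,"tz":0,"roll":-0.24},
    {"tx":-98,"ty":-5,"tz":2,"roll":-0.35},
    {"tx":-132,"ty":-6,"tz":4,"roll":-0.46},
    {"tx":-166,"ty":-8,"tz":6,"roll":-0.57},
    {"tx":-200,"ty":-10,"tz":8,"roll":-0.68},
    {"tx":-232,"ty":-11,"tz":10,"roll":-0.79},
    {"tx":-260,"ty":-13,"tz":12,"roll":-0.9},
    {"tx":-282,"ty":-14,"tz":14,"roll":-1.0},
    {"tx":-296,"ty":-14.5,"tz":15,"roll":-1.07},
    {"tx":-299.5,"ty":-14.5,"tz":16,"roll":-1.086}
  ]
}}

```text
t: 15.03
eef_pos: [529.7, -254.0, 241.1]
tcp_rot: [3.141, -0.002, 2.836]
ft_force: [-0.4, 0.9, -1.4]
opening: 0.208
grip_force: 30.0
```

Emit:
{"fn": "step_arm", "kwargs": {
  "moves": [
    {"tx":0,"ty":0,"tz":0,"roll":0},
    {"tx":0,"ty":0,"tz":0,"roll":0},
    {"tx":0,"ty":0,"tz":0,"roll":0},
    {"tx":0,"ty":0,"tz":0,"roll":0}
  ]
}}

```text
t: 15.37
eef_pos: [530.1, -251.0, 243.0]
tcp_rot: [3.141, -0.0, 2.835]
ft_force: [-0.2, 0.2, -1.8]
opening: 0.21
grip_force: 30.0
```

Run:
```python
from h import *
from cell import env,optics
import cv2
W=[]
for n in("wrist","scene","side"):
    s=env.state();d=optics.read_camera(n);W.append((s,d))
pickle.dump(W,open("w6.pkl","wb"))
p=s["eef_pos"];print(p,s["tcp_rot"])
c=lambda i,x,y,w,h,k:cv2.resize(W[i][1]["pixels"][y:y+h,x:x+w],None,fx=k,fy=k,interpolation=cv2.INTER_CUBIC)
def tag(im,x,y,w,h,k):
    for a in range(0,w,10): cv2.line(im,(a*k,0),(a*k,6 if a%50 else 12),(0,0,255),1)
    for a in range(0,h,10): cv2.line(im,(0,a*k),(6 if a%50 else 12,a*k),(0,0,255),1)
    return im
A=tag(c(0,160,100,200,200,2),160,100,200,200,2);A=cv2.resize(A,(400,400))
B=tag(c(1,230,100,80,80,5)[:],230,100,80,80,5)
C=tag(c(2,280,180,100,50,4),280,180,100,50,4)
E=np.zeros((600,800,3),np.uint8);E[:400,:400]=A;E[:400,400:]=B;E[400:,:400]=C
E[400:,400:]=tag(c(2,300,230,100,50,4),300,230,100,50,4)
cv2.imwrite("pics/w6.png",E)
o=np.array([662.5,-293.5]);ux=np.array([np.cos(-.306),np.sin(-.306)])
P=np.array([[*(o+a*ux),z] for a,z in((0,200),(-42,204),(-87,200),(-87,220),(0,8))])
yw=s["tcp_rot"][2];cl=np.array([np.sin(yw),-np.cos(yw),0]);b=p-[0,0,135.4]
Q=np.array([b+[0,0,100]-24*cl,b+[0,0,100]+24*cl,b+[0,0,127],b+[0,0,73],b,b+[0,0,175]])
for i,(off,k,sh) in enumerate((([160,100],2,[0,0]),([230,100],5,[400,0]),([280,180],4,[0,400]))):
    f=lambda X:((proj(W[i][1],X,i==0)-off)*k+sh).round().astype(int).tolist()
    print("hook",f(P));print("tool",f(Q))
```

```text
[ 530.17111577 -251.25066032  243.13881808] [3.14150156e+00 3.30492968e-04 2.83504407e+00]
hook [[196, 497], [196, 440], [196, 352], [196, 379], [197, 317]]
tool [[132, 244], [261, 244], [197, 274], [197, 220], [197, 175], [196, 350]]
hook [[539, 92], [578, 112], [620, 144], [621, 122], [534, 284]]
tool [[694, 155], [648, 182], [673, 139], [669, 198], [663, 274], [678, 84]]
hook [[345, 559], [270, 550], [188, 553], [191, 524], [311, 816]]
tool [[97, 563], [96, 515], [98, 498], [95, 578], [90, 679], [102, 423]]
```

View pics/w6.png

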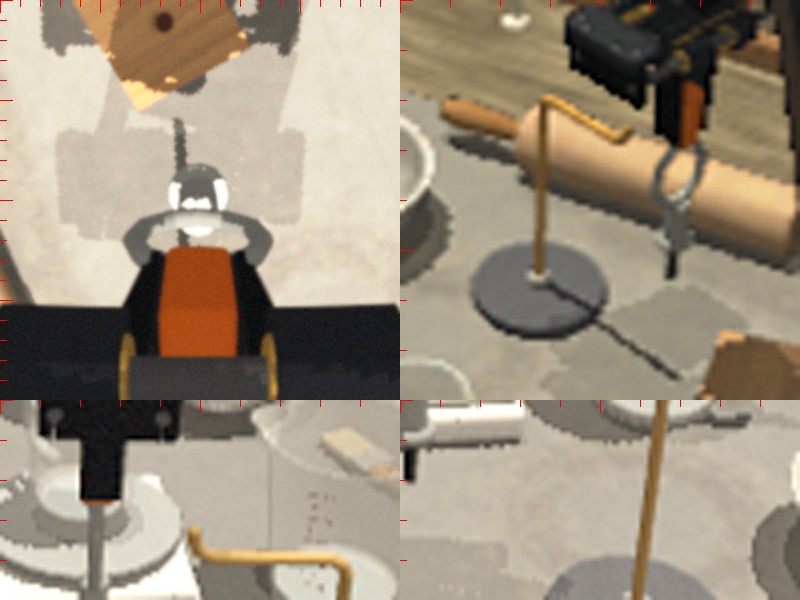

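The scene and side views show the eye facing the prong squarely. The hook tip is at side (195,530) and scene (628,130), and matches the prediction relative to the tool to about 1 px. The eye opening straddles the tip height, so I thread it on.

Emit:
{"fn": "step_arm", "kwargs": {
  "moves": [
    {"tx":-3,"ty":0,"tz":2,"roll":0},
    {"tx":-9,"ty":0,"tz":2,"roll":0},
    {"tx":-17,"ty":0,"tz":2,"roll":0},
    {"tx":-26,"ty":0,"tz":2,"roll":0},
    {"tx":-35,"ty":0,"tz":2,"roll":0},
    {"tx":-44,"ty":0,"tz":2,"roll":0},
    {"tx":-53,"ty":0,"tz":2,"roll":0},
    {"tx":-62,"ty":0,"tz":2,"roll":0},
    {"tx":-66,"ty":0,"tz":2,"roll":0},
    {"tx":-66,"ty":0,"tz":2,"roll":0}
  ]
}}

```text
t: 16.35
eef_pos: [593.8, -272.2, 240.5]
tcp_rot: [3.141, -0.0, 2.835]
ft_force: [0.4, -1.1, -1.3]
opening: 0.208
grip_force: 30.0
```

Emit:
{"fn": "step_arm", "kwargs": {
  "moves": [
    {"tx":-6,"ty":0,"tz":0,"roll":0},
    {"tx":-14,"ty":0,"tz":0,"roll":0},
    {"tx":-22,"ty":0,"tz":0,"roll":0},
    {"tx":-27,"ty":0,"tz":0,"roll":0},
    {"tx":-28,"ty":0,"tz":0,"roll":0},
    {"tx":-28,"ty":0,"tz":3,"roll":0},
    {"tx":-28,"ty":0,"tz":8,"roll":0},
    {"tx":-28,"ty":0,"tz":13,"roll":0},
    {"tx":-28,"ty":0,"tz":16,"roll":0},
    {"tx":-28,"ty":0,"tz":18,"roll":0},
    {"tx":-28,"ty":0,"tz":18,"roll":0}
  ]
}}

```text
t: 17.27
eef_pos: [619.4, -280.3, 222.3]
tcp_rot: [3.141, -0.001, 2.835]
ft_force: [-0.1, -0.7, -1.1]
opening: 0.209
grip_force: 30.0
```

Emit:
{"fn": "step_arm", "kwargs": {
  "moves": [
    {"tx":0,"ty":0,"tz":1.5,"roll":0},
    {"tx":0,"ty":0,"tz":3,"roll":0},
    {"tx":0,"ty":0,"tz":4,"roll":0},
    {"tx":0,"ty":0,"tz":5,"roll":0},
    {"tx":0,"ty":0,"tz":5,"roll":0},
    {"tx":0,"ty":0,"tz":5,"roll":0}
  ]
}}

```text
t: 17.77
eef_pos: [619.7, -280.4, 217.9]
tcp_rot: [3.142, 0.0, 2.835]
ft_force: [-0.5, 0.1, -0.7]
opening: 0.208
grip_force: 30.0
```

Emit:
{"fn": "step_arm", "kwargs": {
  "moves": [
    {"tx":0,"ty":0,"tz":0.7,"roll":0},
    {"tx":0,"ty":0,"tz":1.3,"roll":0},
    {"tx":0,"ty":0,"tz":1.3,"roll":0}
  ]
}}

```text
t: 18.02
eef_pos: [619.7, -280.4, 216.7]
tcp_rot: [3.142, 0.0, 2.835]
ft_force: [-0.0, -0.0, 0.5]
opening: 0.212
grip_force: 30.0
```

Emit:
{"fn": "step_arm", "kwargs": {
  "moves": [
    {"tx":0,"ty":0,"tz":0.5,"roll":0},
    {"tx":0,"ty":0,"tz":0.8,"roll":0},
    {"tx":0,"ty":0,"tz":0.8,"roll":0}
  ]
}}

```text
t: 18.27
eef_pos: [619.8, -280.4, 216.4]
tcp_rot: [-3.141, 0.001, 2.835]
ft_force: [-1.2, 0.4, 4.5]
opening: 0.212
grip_force: 30.0
```

Contact is exactly where it was predicted, so the eye rests on the prong. I release slowly and rise.

Emit:
{"fn": "step_arm", "kwargs": {
  "moves": [
    {"tx":0,"ty":0,"tz":0,"roll":0},
    {"tx":0,"ty":0,"tz":0,"roll":0},
    {"tx":0,"ty":0,"tz":0,"roll":0},
    {"tx":0,"ty":0,"tz":0,"roll":0}
  ],
  "grip": 30
}}

```text
t: 18.6
eef_pos: [619.7, -280.4, 215.5]
tcp_rot: [3.141, -0.0, 2.835]
ft_force: [-0.2, 0.1, 0.4]
opening: 0.317
grip_force: 0.0
```

Emit:
{"fn": "step_arm", "kwargs": {
  "moves": [
    {"tx":0,"ty":0,"tz":0,"roll":0},
    {"tx":0,"ty":0,"tz":0,"roll":0},
    {"tx":0,"ty":0,"tz":0,"roll":0},
    {"tx":0,"ty":0,"tz":0,"roll":0},
    {"tx":0,"ty":0,"tz":0,"roll":0},
    {"tx":0,"ty":0,"tz":0,"roll":0}
  ],
  "grip": 85
}}

```text
t: 19.1
eef_pos: [619.7, -280.4, 215.8]
tcp_rot: [3.142, 0.0, 2.835]
ft_force: [-0.2, 0.0, -0.3]
opening: 0.675
grip_force: 0.0
```

Emit:
{"fn": "step_arm", "kwargs": {
  "moves": [
    {"tx":0,"ty":0,"tz":-6,"roll":0},
    {"tx":0,"ty":0,"tz":-16,"roll":0},
    {"tx":0,"ty":0,"tz":-30,"roll":0},
    {"tx":0,"ty":0,"tz":-50,"roll":0},
    {"tx":0,"ty":0,"tz":-72,"roll":0},
    {"tx":0,"ty":0,"tz":-92,"roll":0},
    {"tx":0,"ty":0,"tz":-110,"roll":0},
    {"tx":0,"ty":0,"tz":-120,"roll":0},
    {"tx":0,"ty":0,"tz":-125,"roll":0},
    {"tx":0,"ty":0,"tz":-125,"roll":0},
    {"tx":0,"ty":0,"tz":-125,"roll":0},
    {"tx":0,"ty":0,"tz":-125,"roll":0}
  ]
}}

```text
t: 20.1
eef_pos: [619.5, -280.3, 339.6]
tcp_rot: [3.141, -0.002, 2.835]
ft_force: [0.2, -0.8, -0.6]
opening: 0.893
grip_force: 0.0
```

Emit:
{"fn": "step_arm", "kwargs": {
  "moves": [
    {"tx":0,"ty":0,"tz":0,"roll":0},
    {"tx":0,"ty":0,"tz":0,"roll":0},
    {"tx":0,"ty":0,"tz":0,"roll":0},
    {"tx":0,"ty":0,"tz":0,"roll":0},
    {"tx":0,"ty":0,"tz":0,"roll":0},
    {"tx":0,"ty":0,"tz":0,"roll":0},
    {"tx":0,"ty":0,"tz":0,"roll":0},
    {"tx":0,"ty":0,"tz":0,"roll":0},
    {"tx":0,"ty":0,"tz":0,"roll":0},
    {"tx":0,"ty":0,"tz":0,"roll":0},
    {"tx":0,"ty":0,"tz":0,"roll":0},
    {"tx":0,"ty":0,"tz":0,"roll":0}
  ]
}}

```text
t: 21.1
eef_pos: [619.7, -280.4, 340.8]
tcp_rot: [3.142, 0.0, 2.835]
ft_force: [0.0, -0.2, 0.0]
opening: 0.894
grip_force: 0.0
```

Run:
```python
from h import *
from cell import env,optics
import cv2
W4=pickle.load(open("w4.pkl","rb"))
o=np.array([662.5,-293.5]);ux=np.array([np.cos(-.306),np.sin(-.306)]);t=o-45*ux
print(env.state()["opening"],env.state()["ft_force"])
for rep in range(2):
  for i,n in((1,"scene"),(2,"side")):
    d=optics.read_camera(n);hsv=cv2.cvtColor(d["pixels"],cv2.COLOR_BGR2HSV)
    q=proj(d,[*t,233],0);m=((hsv[...,0]>4)&(hsv[...,0]<13)&(hsv[...,1]>190)&(hsv[...,2]>90)).astype(np.uint8)
    n_,l,st,c=cv2.connectedComponentsWithStats(m)
    print(n,"pred grip",q.round(1),[(st[k].tolist(),c[k].round(1).tolist()) for k in range(1,n_) if st[k,4]>8 and np.hypot(*(c[k]-q))<40])
    x,y=(proj(d,[602,-3,90],0)).astype(int)
    print("mug patch diff vs earlier",np.abs(d["pixels"][y-25:y+25,x-25:x+25].astype(int)-W4[i][1]["pixels"][y-25:y+25,x-25:x+25]).mean().round(2))
```

```text
0.8943124541488428 [ 0.02842923 -0.20754294  0.03695141]
scene pred grip [266.4 116.5] [([265, 111, 6, 12, 67], [267.5, 116.6])]
mug patch diff vs earlier 3.12
side pred grip [347.2 206.7] []
mug patch diff vs earlier 4.26
scene pred grip [266.4 116.5] [([265, 111, 6, 12, 67], [267.5, 116.6])]
mug patch diff vs earlier 3.12
side pred grip [347.2 206.7] []
mug patch diff vs earlier 4.29
```

Run:
```python
from cell import env,optics
import cv2,numpy as np
d=optics.read_camera("side");h=cv2.cvtColor(d["pixels"],cv2.COLOR_BGR2HSV)
m=(h[...,0]<16)&(h[...,1]>150)&(h[...,2]>50)
y,x=np.nonzero(m[170:250,320:380]);print(len(x),(x.min()+320,x.max()+320,y.min()+170,y.max()+170) if len(x) else 0)
print(d["pixels"][207,343:352].tolist())
```

```text
176 (np.int64(342), np.int64(351), np.int64(197), np.int64(217))
[[38, 80, 148], [46, 85, 154], [45, 86, 154], [45, 86, 153], [50, 89, 156], [43, 84, 152], [46, 86, 154], [41, 83, 154], [70, 103, 167]]
```

The grip hangs upright at its predicted place in both views: side columns 342–351, rows 197–217. It is not moving, and the mug has not moved either.

```bash
python3 -c "
from cell import env
print(env.job_done())"
```

```text
the job is handed in; nothing more can be done
None
```

I handed the job in at about 21 s of the 72 s allowed: the mug stands upright on the platter, the tare button was pressed fully (14 N) with the tool's tip, and the tool hangs by its eye on the hook. I saw no direct sign of the button springing back, and the hand-in gave no verdict.

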